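# Clear the jammed plug chute

### The arm

A 6-joint arm with a two-finger parallel gripper is mounted at the origin on the work surface. World frame = base frame: x ahead of the robot, y to its left, z up, the work surface at z = 0. Lengths are in m, angles in rad, forces in N, time in s.
With the tool pointing down it reaches from about 0.35 to 0.975 m from the base axis. Payload 7.1 kg.
Tool frame: the origin (TCP) lies midway between the tips of the shut fingers; the grasp point (between the pads) lies 19 mm behind it; z points along the fingers, y is the line along which they close (so a half turn about z gives the same grasp; the last joint's range is limited). The gripper opens to 88 mm and grips with 3 to 60 N. Pads are 20 mm wide; open, the fingers measure 115 mm over their backs; the gripper's body (75 mm by 178 mm) begins 61 mm behind the grasp point.
Start: joints at [1.095, 0.423, 1.63, -0, 1.089, -0.019], TCP at [0.276, 0.561, 0.223] pointing down, gripper open.
Joint ranges: [-3, 3], [-0.9, 2.11], [0.09, 2.58], [-1.31, 4.45], [0.11, 2.69], [-2.54, 2.54]. Speed limits (rad/s): [2.39, 2.39, 3.01, 3.14, 3.14, 3.14].

### API

Orientations are given as a unit quaternion [w, x, y, z].
In Python, from station import move_pose, movel, movej, command_gripper, wait, inverse_kinematics, read_camera, camera_info, MotionError, job_done, get_time, get_joint_pos, get_qvel, get_effort, get_tcp_pos, get_ee_rot, get_ft_force, get_ft_torque, get_grip_width, get_finger_force gives the robot as it stands. Calls block until the motion is done:
- move_pose(position, orientation): joint-space move of the TCP to a pose.
- movel(position, frame=None, v=0.15, until_force=None): straight line of the TCP; frame=None keeps the orientation; v is the mean speed in m/s. With until_force (N) it stops when the force on the tool has changed by that much, and returns True; else False.
- movej(angles): joint-space move.
- command_gripper(opening): opening from 0.0 (shut) to 1.0 (fully open); the grip force is fixed at half the most; returns when the fingers have stopped.
- wait(seconds).
- inverse_kinematics(position, orientation): joint angles nearest the present ones, or None.
- read_camera(name): name is "scene" or "top" or "wrist"; returns the picture (400x640x3 uint8, red, green, blue); there is no depth.
- camera_info(name): a dict with "intrinsics" (3x3 intrinsics, pixels), "T" (4x4, takes a point from camera to world coordinates); the wrist camera has in their place "tool_from_camera" (4x4, takes a point from camera to tool coordinates, whose origin is the TCP and whose axes are the flange's). Camera axes: x right, y up, looking along -z (the intrinsics and any distortion apply to the point x, -y, -z); pixel columns grow to the right and rows downward; lengths in m; the calibration is good to about 2 mm. A picture is of the moment at which its call begins: read the wrist's pose just before it. camera_info takes no time and is no camera call.
A pose or a line that the arm cannot do raises MotionError and nothing moves.
- job_done(): hands the job in; it is judged then, once.
Readings, each from a call of its own:
- get_time(): time.
- get_joint_pos(): joint angles.
- get_qvel(): joint speeds.
- get_effort(): joint torques, N m.
- get_tcp_pos(): TCP position.
- get_ee_rot(): TCP orientation.
- get_ft_force(): force on the tool from outside, world axes, zero at the start.
- get_ft_torque(): the same for the moment, N m.
- get_grip_width(): opening from 0.0 (shut) to 1.0 (fully open).
- get_finger_force(): force on a finger pad.
Only numpy, scipy, OpenCV 4.12 (cv2) and the standard library are available. Lean on these libraries where they do the work, as an engineer would, in place of code of your own. Each camera call takes 0.05 s, during which the arm holds its last target. There are 200 camera calls.

### The job

A brass shorting bar with a black grip has dropped crosswise into the sloping plug chute and blocks the grey bayonet plugs queued behind it. Lift that bar out, so that the plugs roll down to the end stop, and stand it grip-up in the low dark reject tray, flat on the tray's floor. The same kind of bar standing by itself on the bench is not the one.

Things in the scene. Friction and masses are not known exactly. Their poses are not given: they have to be found in the camera images.
- bar_grip (a point): Jammed shorting bar, 0.11 kg: brass, 88 x 12 x 10 mm high, with a black grip block at mid-length (22 along bar x 14 x 30 high, on a 12 mm neck). Point: block's centre, 37 above the bar's underside; y along bar, z up. Lies level in open notches of the chute walls; lifts straight up. Grip closing along the bar: a plug touches its uphill face, top 16 mm below this point. A twin is on the bench.
- chute: Fixed aluminium chute on a 385 x 100 mm steel plate. Origin on the bench under the channel; x downhill (12 deg slope), z up. Channel 46 mm wide, walls 4 thick, 20 high; floor 50 mm above the bench at the origin; from x = -150 mm to the end stop at x = 120. The bar is at x = 30. A black round bayonet socket, 64 wide, 36 high, stands on the plate at x = 172.
- plug_c: Rearmost (furthest uphill) of three equal grey bayonet plugs lying across the chute behind the bar: barrel 26 mm diameter, 28 long, with thinner metal nose, 42 overall. Origin on its axis at mid-length. Starts at chute x = -41 mm; with all three at the stop, about x = 56. The plugs roll by themselves once the bar is gone.
- tray: Reject tray: low open dark steel tray, 140 x 140 mm, 16 mm high, walls and floor 4 mm thick, empty, fixed on the bench left or right of the chute. Origin at the centre of its underside, z up. The bar fits in it at any yaw.
Things that resemble listed ones, but are neither listed nor needed, are in the scene too. What is shaped like the part that bears bar_grip but pink or purple is not meant.

How it is judged:
By the outcome, as a careful person would: the job done as asked, in the order asked, and still so for the second after the job is handed in, with the robot touching nothing.
It also fails if it takes over 38 s, if anything falls off the work surface, if the arm or the gripper's body presses on something with over 40 N, if the wrist force passes 120 N, or if a joint passes its speed limit or range.

## Working session

There is one attempt and no reset: what is moved stays moved. The work goes in short steps, each a Python script; the robot and the scene stay as the last script left them, time stands still between calls to the robot, and variables do not carry over. Pictures are saved under pics/ and viewed, at most 10 in all, crops included, and the job is handed in when it is done.

```bash
mkdir -p pics
python3 - <<'E'
from station import *
import cv2
for n in("top","scene"):
    cv2.imwrite(f"pics/{n}0.png",read_camera(n)[:,:,::-1]); i=camera_info(n); print(n,i)
print(camera_info("wrist"),get_ee_rot(),get_time())
E
```

```text
top {'intrinsics': array([[446.39941279,   0.        , 313.92846977],
       [  0.        , 446.39941279, 204.89122441],
       [  0.        ,   0.        ,   1.        ]]), 'T': array([[ 0.02450793,  0.99354433, -0.1107656 ,  0.4861065 ],
       [-0.99941888,  0.02697593,  0.02083767,  0.01786322],
       [ 0.02369116,  0.11019054,  0.99362809,  0.91823177],
       [ 0.        ,  0.        ,  0.        ,  1.        ]])}
scene {'intrinsics': array([[443.97148201,   0.        , 316.11668165],
       [  0.        , 443.97148201, 199.53904876],
       [  0.        ,   0.        ,   1.        ]]), 'T': array([[-0.44439069, -0.48077716,  0.75589036,  1.38013415],
       [ 0.89574911, -0.22692078,  0.38228326,  0.4278253 ],
       [-0.01226583,  0.84697124,  0.53149719,  0.64373991],
       [ 0.        ,  0.        ,  0.        ,  1.        ]])}
{'intrinsics': array([[297.79128758,   0.        , 318.52141921],
       [  0.        , 297.79128758, 203.75900687],
       [  0.        ,   0.        ,   1.        ]]), 'tool_from_camera': array([[-9.62988542e-04,  9.69000533e-01,  2.47056754e-01,
         6.72584256e-02],
       [ 9.99999466e-01,  1.02570965e-03, -1.25174340e-04,
         2.08551141e-04],
       [-3.74702499e-04,  2.47056502e-01, -9.69001003e-01,
        -1.62541350e-01],
       [ 0.00000000e+00,  0.00000000e+00,  0.00000000e+00,
         1.00000000e+00]])} [-1.74191079e-04  2.26439069e-01  9.74025086e-01 -6.70035211e-04] 0.1
```

View pics/top0.png

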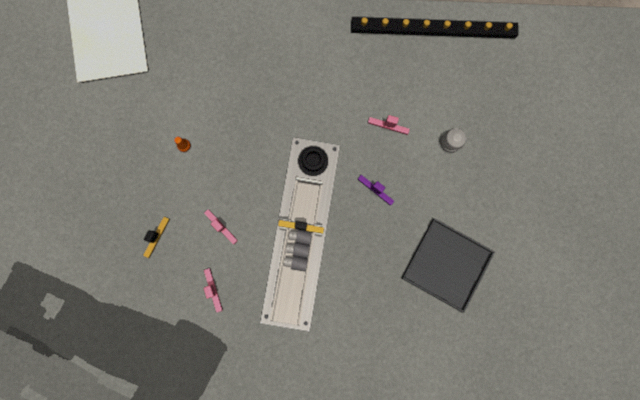

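View pics/scene0.png

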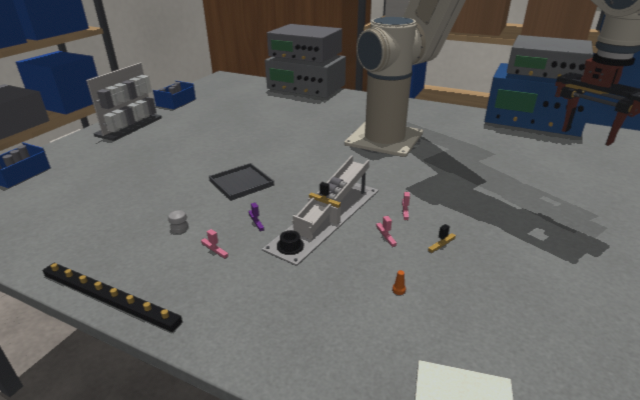

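The top view shows the chute near (300,235), the jammed bar at about (301,226), the tray at (447,265) and the twin bar at (156,237). Next I'll zoom in on both views.

Run:
```python
import cv2,numpy as np
a=cv2.imread("pics/top0.png");s=cv2.imread("pics/scene0.png")
c1=cv2.resize(a[190:280,260:340],None,fx=5,fy=5,interpolation=cv2.INTER_CUBIC)
c2=cv2.resize(s[165:225,285:365],None,fx=5,fy=5,interpolation=cv2.INTER_CUBIC)
o=np.zeros((450,800,3),np.uint8);o[:,:400]=c1;o[:300,400:]=c2
cv2.imwrite("pics/zoom.png",o)
```

```text
(no output)
```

View pics/zoom.png

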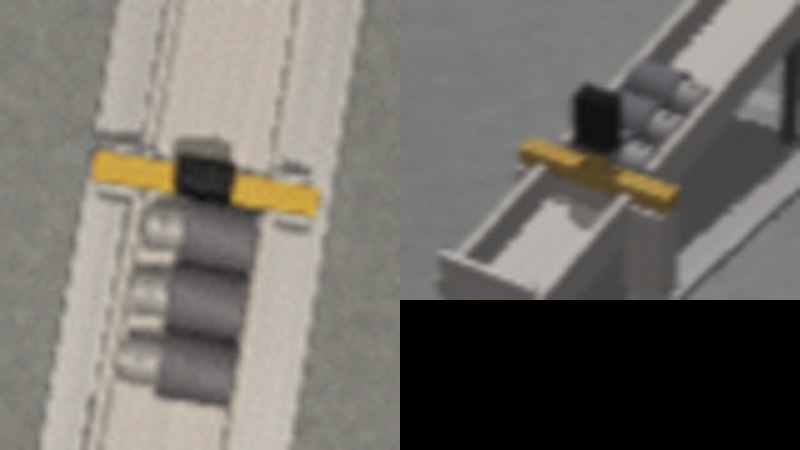

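The zoom shows the bar ends in top at (278.6,222.8) and (323.6,230.4). In scene they are at (309.4,195) and (340,203), with the grip centre near (324.4,189). Next step is to triangulate.

```bash
cat > h.py <<'E'
from station import *
import numpy as np, cv2
from scipy.spatial.transform import Rotation as R
def ray(K,T,p):
    d=np.array([(p[0]-K[0,2])/K[0,0],-(p[1]-K[1,2])/K[1,1],-1]); d=T[:3,:3]@d
    return T[:3,3],d/np.linalg.norm(d)
def cam(n):
    i=camera_info(n)
    if n!="wrist": return i["intrinsics"],i["T"]
    w=np.eye(4);q=get_ee_rot();w[:3,:3]=R.from_quat([*q[1:],q[0]]).as_matrix();w[:3,3]=get_tcp_pos()
    return i["intrinsics"],w@i["tool_from_camera"]
def onz(c,p,z):
    o,d=ray(*c,p); return o+d*(z-o[2])/d[2]
def tri(*cp):
    A=0;b=0;L=[]
    for c,p in cp:
        o,d=ray(*c,p);M=np.eye(3)-np.outer(d,d);A=A+M;b=b+M@o;L.append((o,d))
    x=np.linalg.solve(A,b);return x,[np.linalg.norm(np.cross(x-o,d)) for o,d in L]
def proj(c,P):
    K,T=c;q=T[:3,:3].T@(np.asarray(P)-T[:3,3]);return K[0,2]-K[0,0]*q[0]/q[2],K[1,2]+K[1,1]*q[1]/q[2]
def down(yaw): # tool down, tool y (closing) along world direction yaw
    y=np.array([np.cos(yaw),np.sin(yaw),0]);z=np.array([0,0,-1.]);x=np.cross(y,z)
    q=R.from_matrix(np.c_[x,y,z]).as_quat();return [q[3],*q[:3]]
E
python3 - <<'E'
from h import *
np.set_printoptions(precision=4,suppress=True)
t=cam("top");s=cam("scene")
a=tri((t,(278.6,222.8)),(s,(340,203)));b=tri((t,(323.6,230.4)),(s,(309.4,195)))
print(a,b,np.linalg.norm(a[0]-b[0]))
for z in(.06,.065,.07):
    p=onz(t,(278.6,222.8),z);q=onz(t,(323.6,230.4),z);print(z,(p+q)/2,np.linalg.norm(p-q))
u=[onz(t,p,0.004) for p in[(295,139),(339,145),(310,330),(262,323.5)]];print("plate",np.array(u),np.linalg.norm(u[0]-u[3]),np.linalg.norm(u[0]-u[1]))
k=[onz(t,p,0.016) for p in[(433,219.5),(493,252),(463,310),(402,266)]];print("tray",np.array(k),np.mean(k,0))
E
```

```text
(array([0.5444, 0.0682, 0.0631]), [np.float64(0.0015962955593340777), np.float64(0.0015962955593339975)]) (array([ 0.533 , -0.0198,  0.0565]), [np.float64(0.0003115662358359764), np.float64(0.0003115662358359486)]) 0.08902658603871758
0.06 [0.5391 0.0235 0.06  ] 0.08776198291305887
0.065 [0.5388 0.0235 0.065 ] 0.08725068755974626
0.07 [0.5385 0.0234 0.07  ] 0.08673939220643367
plate [[ 0.7257  0.0417  0.004 ]
 [ 0.7157 -0.0507  0.004 ]
 [ 0.3363  0.0004  0.004 ]
 [ 0.347   0.0965  0.004 ]] 0.38263495509251366 0.09299168988705
tray [[ 0.5633 -0.2446  0.016 ]
 [ 0.5004 -0.3669  0.016 ]
 [ 0.3836 -0.304   0.016 ]
 [ 0.4678 -0.1814  0.016 ]] [ 0.4788 -0.2742  0.016 ]
```

Run:
```python
from h import *
yaw=np.pi/2-0.138
for y in(yaw,yaw-np.pi): print(np.round(inverse_kinematics([.539,.0235,.21],down(y)),2),np.round(inverse_kinematics([.479,-.274,.1],down(y)),2))
y=min((yaw,yaw-np.pi),key=lambda y:abs(inverse_kinematics([.539,.0235,.21],down(y))[5]))
print(y)
move_pose([.539,.0235,.21],down(y)); wait(.2)
c=cam("wrist");im=read_camera("wrist")[:,:,::-1];cv2.imwrite("pics/w1.png",im)
np.savez("w1",K=c[0],T=c[1])
print(get_time(),get_tcp_pos(),proj(c,[.539,.0235,.102]))
```

```text
[ 0.02  0.31  1.83 -0.    1.   -1.41] [-0.54  0.49  1.87 -0.    0.78 -1.97]
[ 0.02  0.31  1.83 -0.    1.    1.73] [-0.54  0.49  1.87 -0.    0.78  1.17]
1.4327963267948967
2.4917 [0.53898667 0.02399935 0.20997978] (np.float64(317.56932451072885), np.float64(201.90267256362483))
```

View pics/w1.png

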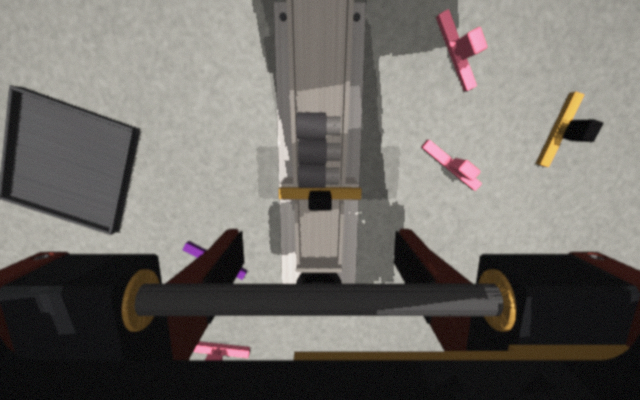

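The wrist view shows the bar across (279–361,193) and the grip at about (320,200), against a predicted (317.6,202). The tray is on the left at about (70,160). I'll take one zoom to refine.

Run:
```python
from h import *
a=cv2.imread("pics/w1.png");c=cv2.resize(a[170:225,270:370],None,fx=8,fy=8,interpolation=cv2.INTER_CUBIC)
d=np.load("w1.npz");cc=(d["K"],d["T"])
# predicted model: bar top corners & block top corners
for b in(.05,):
  ex=np.array([np.cos(-.138),np.sin(-.138),0]);ey=np.array([-ex[1],ex[0],0])
  for (X,Y,z,col) in((6,44,b+.010,(0,255,0)),(7,11,b+.052,(0,0,255))):
    P=[proj(cc,np.array([.539,.0235,z])+ex*sx*X/1e3+ey*sy*Y/1e3) for sx,sy in((1,1),(1,-1),(-1,-1),(-1,1))]
    cv2.polylines(c,[((np.array(P)-[270,170]+.5)*8).astype(int)],True,col,1)
cv2.imwrite("pics/w1z.png",c)
print(cc[1][:3,3])
```

```text
[0.47251907 0.03355982 0.37255442]
```

View pics/w1z.png

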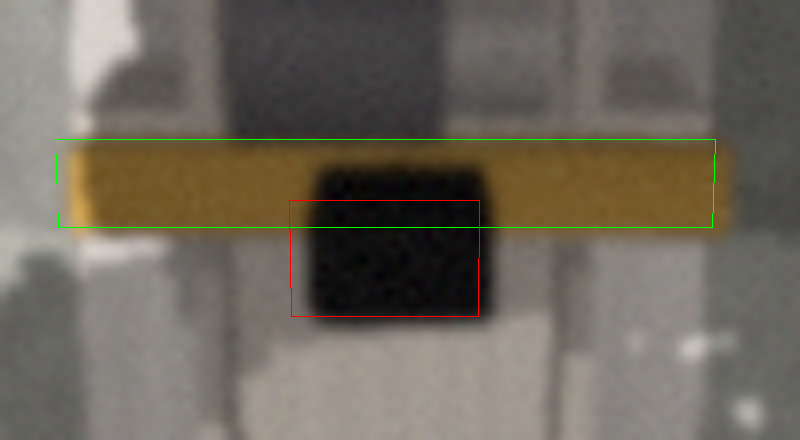

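The bar and grip sit about 2 mm further along +y than predicted (bar 72–735, grip centre at about 400 in zoom px). I'll correct for that, grasp and lift.

Run:
```python
from h import *
command_gripper(.6)
print(movel([.540,.0255,.073],v=.1,until_force=8),get_tcp_pos())
command_gripper(0.0)
print(get_grip_width()*88,get_finger_force(),get_ft_force())
movel([.540,.0255,.13],v=.06)
movel([.540,.0255,.22],v=.15)
print(get_grip_width()*88,get_ft_force(),get_time())
wait(.8)
c=cam("wrist");cv2.imwrite("pics/w2.png",read_camera("wrist")[:,:,::-1])
np.savez("w2",K=c[0],T=c[1])
```

```text
False [0.54042774 0.02551286 0.0735589 ]
21.90753968275233 30.00029146671295 [ 0.15249372 -1.04015593  1.65961098]
21.96432090119776 [-0.48405206  0.17706475 -1.02213693] 7.1583
```

View pics/w2.png

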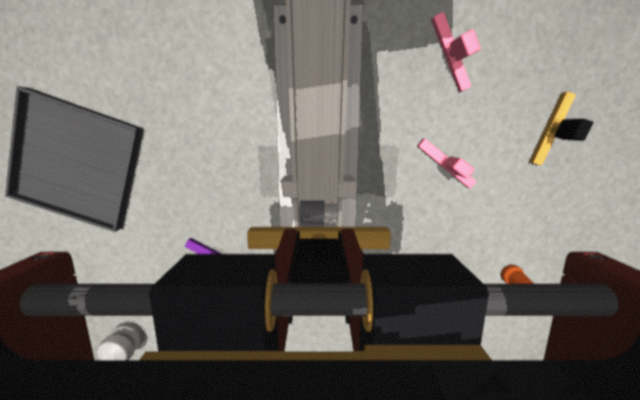

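The bar is held (21.96 mm wide), and the plugs have rolled (one visible at (312,211)). The tray's top corners are at (20,88), (142,127), (120,230) and (8,194).

Run:
```python
from h import *
d=np.load("w2.npz");cc=(d["K"],d["T"])
k=np.array([onz(cc,p,.016) for p in[(20,88),(142,127),(120,230),(8,194)]]);m=k.mean(0);print(k,m)
t=(m+[.479,-.274,.016])/2
assert np.linalg.norm(m[:2]-[.479,-.274])<.015
q=down(1.4328)
move_pose([t[0],t[1],.15],q)
movel([t[0],t[1],.045],v=.12)
print(movel([t[0],t[1],.018],v=.02,until_force=4),get_tcp_pos(),get_ft_force(),get_time())
```

```text
[[ 0.38165279 -0.30035733  0.016     ]
 [ 0.44350995 -0.17313252  0.016     ]
 [ 0.565283   -0.23820345  0.016     ]
 [ 0.49941446 -0.36345288  0.016     ]] [ 0.47246505 -0.26878654  0.016     ]
True [ 0.47564625 -0.27131875  0.02293447] [-1.17619437  0.39652645  3.87396757] 11.2333
```

Run:
```python
from h import *
command_gripper(.5)
p=get_tcp_pos()
movel([p[0],p[1],.16],v=.1)
move_pose([.40,-.05,.30],down(1.4328)); wait(.3)
print(get_ft_force(),get_time())
a=read_camera("top")[:,:,::-1];s=read_camera("scene")[:,:,::-1]
A=cv2.resize(a[130:330,250:510],None,fx=1.5,fy=1.5,interpolation=cv2.INTER_CUBIC)
S=cv2.resize(s[150:265,195:395],None,fx=2,fy=2,interpolation=cv2.INTER_CUBIC)
o=np.zeros((300,790,3),np.uint8);o[:,:390]=A;o[:230,390:]=S
cv2.imwrite("pics/end.png",o)
```

```text
[0.36192736 0.63194306 0.01372548] 14.675
```

View pics/end.png

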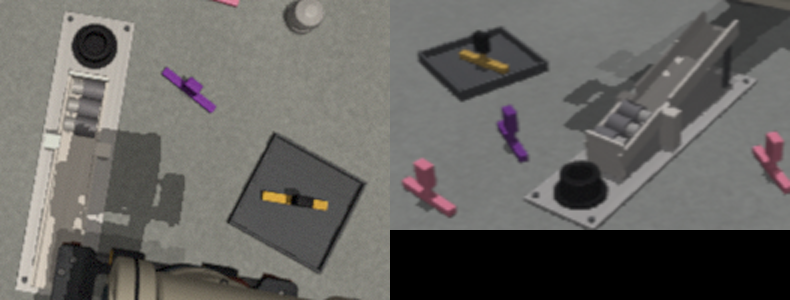

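The bar stands grip-up in the tray (top (295,200), scene (483,55)), and all three plugs lie at the end stop (top (88,105)).

```bash
python3 -c "
from station import *
print(job_done())"
```

```text
the job is handed in; nothing more can be done
None
```

The jammed bar now stands grip-up on the tray floor, all three plugs rolled down to the end stop, and the job was handed in at about 14.7 s of the 38 s allowed.

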